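Close up the tip box and the drawers

TASK

Cover up the laboratory consumables against dust: with the fingertips only, tip the open blue lid of the pipette-tip box over and press it down flush, and push both open drawers of the white chest fully home, in any order. Push gently, without slamming or pressing hard; do not pinch or lift anything, leave the tip box where it stands, and do not shove or knock over the glassware, tubes and bottles standing around.

Things in the scene. Friction and masses are not known exactly. Their poses are not given: they have to be found in the camera images.
- tipbox: Pipette-tip box, loose on the table, about 0.8 kg: grey base 85 (its x) x 125 (its y) x 60 mm high with yellow tips showing 8 mm above it. Origin: centre of its underside; z up. The blue lid is hinged along the base's whole upper +x edge (the side roughly away from the robot).
- lid_hinge (a point): Middle of the lid's hinge line: on the tip box, 42.5 mm along the box's +x from its centre and 60 mm above the table. The hinge line runs along the box's y.
- lid (a joint): Angle of the blue lid in rad: 0 = shut flush, 1.57 = upright, 2.0 = its stop, leaning away beyond the hinge; starts at 1.65 to 1.95. A stiff hinge (0.07 N m, about 1 N at the lid's free edge): the lid stays wherever it is left, also half shut, so it must be pushed all the way down.
- lid_top (a point): Centre of the outer top face of the blue lid; it moves with the lid. The lid is a shallow cap 85 x 125 mm and 30 mm deep, walls 3 mm. Shut, this point is 90 mm above the table over the centre of the box. Open, the outer face looks away from the box: the point is then 42.5 mm up the lid from the hinge line and 30 mm off the hinge plane, on the far (+x) side. Site axes are the lid's: z out of this top face, -x from the hinge towards the free edge.
- chest: White drawer chest, fixed to the table: 170 deep (its x) x 240 wide (its y) x 95 mm high. Origin: foot of its front, in the middle; x points inwards from the front to the back, roughly away from the robot, y to the left, z up. Two grey-fronted drawers side by side come out of the front towards -x. A small bottle (36 mm wide, 55 mm high) stands loose on top, about 125 mm behind the front.
- drawer_left (a joint): How far the left drawer (at chest +y, yellow contents) is out, in m: 0 = fully home, 0.12 = its stop; starts 0.035 to 0.09. Sliding friction 2 N; it stays where it is left.
- drawer_right (a joint): The same for the right drawer (at chest -y, green contents).
- left_front (a point): Centre of the outer face of the left drawer's front panel, 46 mm above the table; moves with the drawer. The panel is 112 wide x 80 high x 8 mm thick, from 6 to 86 mm above the table. A black knob, 20 mm across, sticks out 14 mm from the panel at its middle, 42 mm above the table; pushing on the knob or on the panel both work. Fully home, the face is 4 mm in front of the chest's origin plane. Axes as the chest's: the drawer is pushed shut along +x.
- right_front (a point): The same point of the right drawer's front panel.
- dropper: Small red-capped bottle standing on the chest, 36 mm across, 55 mm high; leave alone. Origin: centre of its underside.
- flask: Conical glass flask with a white plug, 80 mm across the foot, 135 mm high, loose; leave alone. Origin: centre of its underside.
- tube_a: Orange-capped tube standing loose on the table, 30 mm across, 59 mm high; leave alone. Origin: centre of its underside.
- tube_b: A second such tube, 30 mm across, 59 mm high; leave alone. Origin: centre of its underside.
- beaker: Glass beaker, 56 mm across, 70 mm high, loose; leave alone. Origin: centre of its underside.
Not all that is in view belongs to the job. What is shaped like the tipbox but pink or purple is not meant.

How it is judged:
At the end, for the whole second after the job is handed in: The lid is within 0.06 rad of shut and both drawers are within 4 mm of fully home; the tip box stands flat within 40 mm of where it was, and the five loose glasses, tubes and bottles stand upright within 30 mm of where they were (value of joint lid below 0.06 rad and value of joint each of drawer_left, drawer_right below 0.004 m and distance of tipbox from where it was at the start of the episode below 0.04 m and angle between tipbox's own z axis and vertical below 0.05 rad and linear speed of tipbox below 0.02 m/s and distance of each of flask, tube_a, tube_b, dropper, beaker from where it was at the start of the episode below 0.03 m and angle between each of flask, tube_a, tube_b, dropper, beaker's own z axis and vertical below 0.1 rad); the robot touches nothing.
It fails at once if the flask, a tube, the dropper bottle or the beaker is shoved or lifted more than 30 mm or tipped over (distance of any of flask, tube_a, tube_b, dropper, beaker from where it was at the start of the episode above 0.03 m or angle between any of flask, tube_a, tube_b, dropper, beaker's own z axis and vertical above 0.5 rad).
It fails at once if the tip box is lifted more than 12 mm, tipped (tilted more than 0.2 rad) or moved more than 40 mm (height (world z) of tipbox above 0.012 m or distance of tipbox from where it was at the start of the episode above 0.04 m or angle between tipbox's own z axis and vertical above 0.2 rad).
It fails at once if the lid is slammed (closing faster than 6 rad/s) (velocity of joint lid below -6 rad/s).
It fails at once if a drawer is slammed (closing faster than 0.4 m/s) (velocity of joint any of drawer_left, drawer_right below -0.4 m/s).
It fails at once if the fingers squeeze or press the tip box, its lid or a drawer with more than 90 N, impacts included (contact force between the fingers and tipbox above 90 N or contact force between the fingers and chest above 90 N).
It also fails if it takes over 66 s, if anything falls off the work surface, if the arm or the gripper's body presses on something with over 40 N, if the wrist force passes 120 N, or if a joint passes its speed limit or range.

ROBOT

A 7-joint arm with a two-finger parallel gripper is mounted at the origin on the work surface. World frame = base frame: x ahead of the robot, y to its left, z up, the work surface at z = 0. Lengths are in m, angles in rad, forces in N, time in s.
With the tool pointing down it reaches from about 0.4 to 0.85 m from the base axis. Payload 10.4 kg.
Tool frame: the origin (TCP) lies where the fingers leave the gripper's body, on its centre line; the fingertips stand 73 mm ahead of it and the grasp point (between the pads) lies 54 mm ahead of it; z points along the fingers, y is the line along which they close (so a half turn about z gives the same grasp; the last joint's range is limited). The gripper opens to 85 mm and grips with 20 to 120 N. Pads are 22 mm wide; open, the fingers measure 114 mm over their backs; the gripper's body (76 mm by 85 mm) begins 54 mm behind the grasp point. The pads swing forward as they close: fully open they stand 13 mm farther back than shut.
Start: joints at [-1.252, 0.332, -0.065, 1.46, 0.022, 1.35, -0.088], TCP at [0.209, 0.589, 0.304] pointing down, gripper open.
Joint ranges: [-2.6, 2.6], [-0.5, 2.12], [-1.47, 1.34], [0.16, 2.42], [-1.27, 4.41], [0.06, 2.06], [-2.6, 2.6]. Speed limits (rad/s): [2.22, 2.22, 2.79, 2.79, 3.14, 3.14, 3.14].

INTERFACE

Orientations are given as a unit quaternion [x, y, z, w].
In Python, from workcell import manip, camera gives the robot as it stands. The module is installed in compiled form; this text tells all that it offers.
- The arm moves only by the shell command python3 -m creep 'ROWS' [OPENING] [FORCE]. ROWS is JSON, a list of rows, each a list of 2 entries, a list of its own where there are three numbers: the shift along the tool's x, y, z in mm, then the turn about the tool's z in rad. In form: [[[tx, ty, tz], twist], ...]. A call has 1 to 5 rows; each row is the pose to reach, as a shift and turn from the pose commanded when the call began, along the tool's axes at that moment; what a row does not reach only later rows make up. A row lasts 1/12 s, in which the tool goes at most 41.7 mm and 7.16 degrees, less where a joint would pass 70% of its speed; a pose out of reach is approached as far as the arm can. A call with a gripper value outside its range is refused whole. OPENING is the opening, from 0 (shut) to 1 (fully open), set as the call begins (- or left out, the last holds). The fingers move at their own pace and stop on an object; FORCE is the grip in N (left out, the last holds). Time passes only in rows, so rows that repeat a pose let the fingers close. It gives the time, the measured TCP pose, the force, the opening and the grip force at its end, in the units of the state.
- manip.get_obs(): the state, without advancing time (a new reading comes with each control period).
- camera(name): name is "side" or "top"; returns a dict with "pixels" (384x512x3 uint8, red, green, blue), "z_map" (384x512 float32, m along the optical axis (not along the pixel's ray), 0 where there is no reading), "fx", "fy", "cx", "cy" (pixels), "extrinsics" (4x4, takes a point from world to camera coordinates). Camera axes: x right, y down, z forward; pixel columns grow to the right and rows downward; lengths in m; the calibration is good to about 2 mm. A picture is of the moment at which its call begins.
- manip.hand_in(): hands the job in; it is judged then, once.
The state is a dict: "clock": time; "joint_pos": joint angles; "joint_velocities": joint speeds; "tau": joint torques, N m; "position": TCP position; "ee_rot": TCP orientation; "ft_force": force on the tool from outside, world axes, zero at the start; "torque": the same for the moment, N m; "grip_width": opening from 0.0 (shut) to 1.0 (fully open); "grasp_force": force on a finger pad.
Only numpy, scipy, OpenCV 4.12 (cv2) and the standard library are available. Lean on these libraries where they do the work, as an engineer would, in place of code of your own. Each camera call takes 0.05 s, during which the arm holds its last target. There are 200 camera calls.

## Working session

There is one attempt and no reset: what is moved stays moved. The work goes in short steps, Python scripts to look and compute and a shell command to move; the robot and the scene stay as the last step left them, time stands still between calls to the robot, and variables do not carry over. Pictures are saved under pics/ and viewed, at most 10 in all, crops included, and the job is handed in when it is done.

```bash
mkdir -p pics
cat > h.py <<'E'
import numpy as np, cv2
from workcell import manip, camera
def pts(c):
    z=c["z_map"]; v,u=np.mgrid[:384,:512]
    P=np.stack([(u-c["cx"])/c["fx"]*z,(v-c["cy"])/c["fy"]*z,z,np.ones_like(z)],-1)
    W=P@np.linalg.inv(c["extrinsics"]).T
    W=W[...,:3]; W[z==0]=np.nan; return W
E
python3 - <<'E'
from h import *
o=manip.get_obs(); print(o)
for n in("top","side"):
    c=camera(n); cv2.imwrite(f"pics/{n}0.png",cv2.resize(c["pixels"][...,::-1],(800,600))); np.save(n+"_W.npy",pts(c)); np.save(n+"_I.npy",c["pixels"]); print(np.linalg.inv(c["extrinsics"]).round(3))
E
```

```text
{'clock': 0.0, 'joint_pos': array([-1.25160806,  0.33286464, -0.06466609,  1.4609422 ,  0.02161933,
        1.34987297, -0.08852285]), 'joint_velocities': array([-0.00057238, -0.00011156, -0.00049646,  0.00015248, -0.00159851,
       -0.0011229 , -0.00154758]), 'tau': array([ 3.22158476e-04, -6.25448084e+01,  4.93094896e-02, -3.91596937e+01,
        1.61531952e-02,  1.01727553e-02,  3.14346300e-05]), 'position': array([0.20941723, 0.58859018, 0.30311987]), 'ee_rot': array([ 1.70078091e-01,  9.85430342e-01, -6.92000544e-04, -7.18949426e-05]), 'ft_force': array([-0.1497344 ,  0.23446642,  0.33087381]), 'torque': array([-0.02428843,  0.01860153, -0.01982397]), 'grasp_force': 0.0, 'grip_width': 1.0007501375418137}
[[ 0.002 -0.995  0.099  0.45 ]
 [-1.    -0.003 -0.016  0.075]
 [ 0.016 -0.099 -0.995  1.525]
 [ 0.     0.     0.     1.   ]]
[[ 0.694 -0.47   0.546 -0.01 ]
 [-0.72  -0.437  0.539 -0.542]
 [-0.015 -0.767 -0.641  0.788]
 [ 0.     0.     0.     1.   ]]
```

View pics/top0.png

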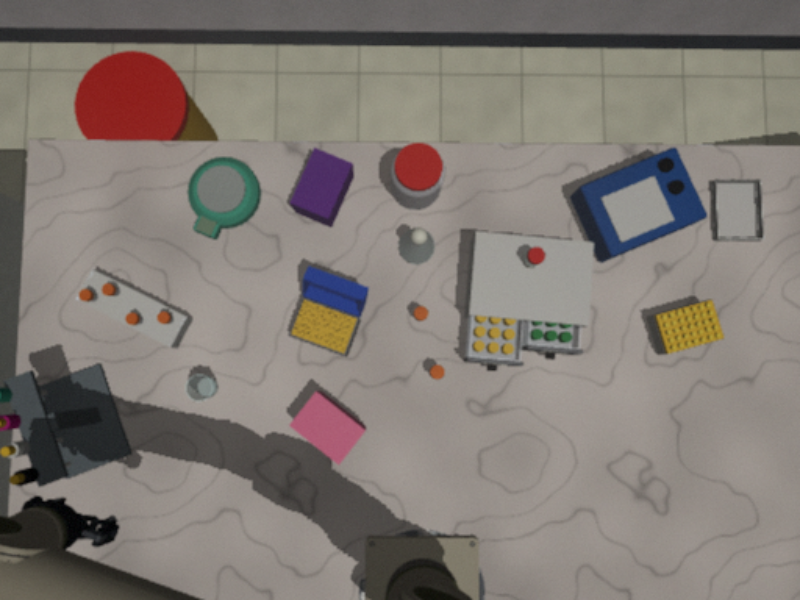

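View pics/side0.png

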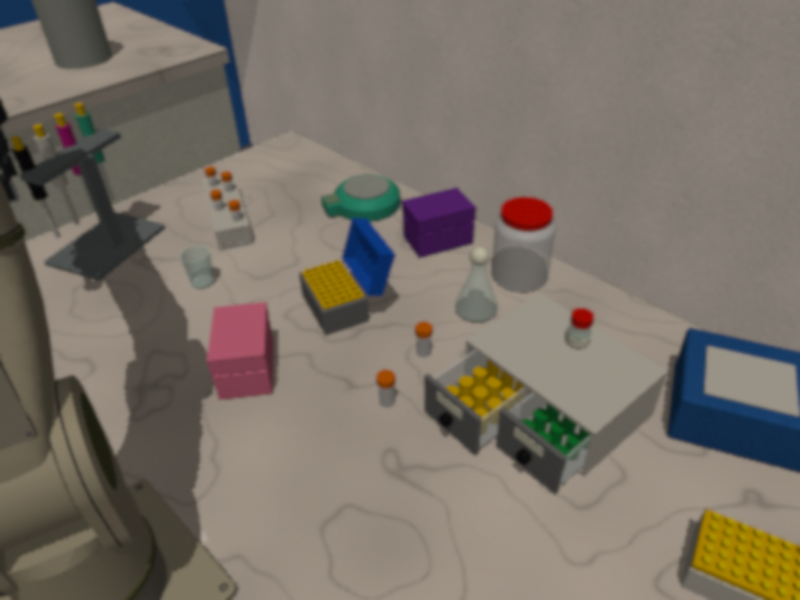

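Top view: the tip box with yellow tips is at (325,327) and its open blue lid at (335,290). The chest is at (530,280), with its drawers at (493,345) and (552,340). The tubes are at (420,313) and (437,372), the flask at (416,243) and the beaker at (202,385). Tip-box candidates are blue-lidded (327,310), pink (327,427), purple (322,187) and a lidless yellow rack (688,326). Only the first has an open blue lid on a grey base. I'll confirm it in a crop and measure.

```bash
cat > m.py <<'E'
from h import *
W=np.load("top_W.npy"); I=np.load("top_I.npy"); S=np.load("side_W.npy"); J=np.load("side_I.npy")
def stat(name,W,m):
    p=W[m]; p=p[~np.isnan(p).any(1)]
    r=cv2.minAreaRect(p[:,:2].astype(np.float32)*1000)
    print(name,len(p),'med',np.median(p,0).round(3),'lo',np.percentile(p,2,0).round(3),'hi',np.percentile(p,98,0).round(3),'rect',np.round(r[0]),np.round(r[1]),round(r[2],1))
    return p
def box(sh,x0,y0,x1,y1):
    m=np.zeros(sh[:2],bool); m[int(y0*.64):int(y1*.64),int(x0*.64):int(x1*.64)]=1; return m
def hsv(I): return cv2.cvtColor(I,cv2.COLOR_RGB2HSV)
for n,w,i,b in(("top",W,I,dict(box=(280,255,385,365),ch=(455,220,605,375),ta=(405,300,432,325),tb=(425,358,450,384),fl=(395,222,440,270),be=(182,362,222,402))),
             ("side",S,J,dict(box=(290,210,400,340),ch=(410,290,670,490)))):
    H=hsv(i)
    yel=(H[...,0]>18)&(H[...,0]<32)&(H[...,1]>150); blu=(H[...,0]>100)&(H[...,0]<130)&(H[...,1]>150)
    B=box(i.shape,*b["box"]); stat(n+" tips",w,B&yel); p=stat(n+" lid",w,B&blu)
    np.save(n+"_lid.npy",p)
    C=box(i.shape,*b["ch"]); z=w[...,2]
    if n=="top":
        stat("chest top",w,C&(z>.088)&(z<.1)); 
        stat("drawerparts",w,C&(z>.07)&(z<.088))
        for k in("ta","tb","fl","be"): stat(k,w,box(i.shape,*b[k])&(z>.02))
cv2.imwrite("pics/crop.png",np.hstack([cv2.resize(I[150:250,165:255,::-1],(400,444)),cv2.resize(J[130:230,180:270,::-1],(400,444))]))
E
python3 m.py
```

```text
top tips 812 med [0.541 0.203 0.06 ] lo [0.5   0.149 0.054] hi [0.585 0.257 0.072] rect [542. 204.] [112.  73.] 69.6
top lid 648 med [0.611 0.182 0.129] lo [0.573 0.122 0.05 ] hi [0.645 0.236 0.142] rect [608. 180.] [122.  52.] 69.8
chest top 3822 med [ 0.637 -0.211  0.094] lo [ 0.553 -0.331  0.088] hi [ 0.725 -0.098  0.099] rect [ 616. -226.] [288. 276.] 0.2
drawerparts 526 med [ 0.54  -0.211  0.084] lo [ 0.469 -0.363  0.07 ] hi [ 0.757 -0.088  0.088] rect [ 617. -225.] [271. 309.] 86.0
ta 72 med [0.571 0.009 0.056] lo [ 0.558 -0.005  0.049] hi [0.585 0.022 0.063] rect [572.   8.] [27. 28.] 44.8
tb 69 med [ 0.453 -0.025  0.058] lo [ 0.44  -0.038  0.049] hi [ 0.466 -0.012  0.063] rect [453. -25.] [25. 26.] 0.4
fl 357 med [0.708 0.017 0.057] lo [ 0.686 -0.015  0.021] hi [0.74  0.047 0.137] rect [718.  16.] [70. 67.] 87.1
be 175 med [0.42  0.463 0.056] lo [0.394 0.425 0.022] hi [0.446 0.478 0.073] rect [420. 451.] [54. 53.] 33.8
side tips 737 med [0.539 0.193 0.063] lo [0.496 0.142 0.057] hi [0.584 0.254 0.07 ] rect [545. 202.] [124.  79.] 70.3
side lid 976 med [0.613 0.18  0.091] lo [0.57  0.115 0.055] hi [0.642 0.238 0.141] rect [609. 177.] [131.  52.] 67.9
```

View pics/crop.png

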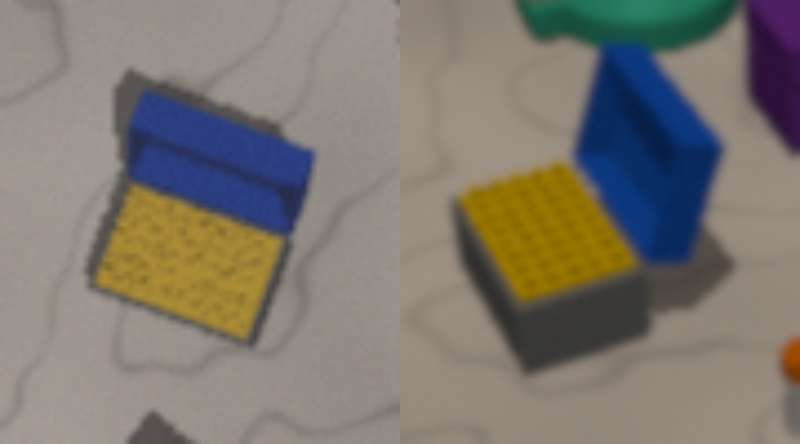

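The crop confirms it: grey base, yellow tips and an open blue lid with its hinge on the far side. Next I'll fit the chest and the lid angle.

```bash
cat > m2.py <<'E'
from m import *
z=W[...,2]; B=box(I.shape,455,215,605,380)
def comp(m):
    n,l,s,c=cv2.connectedComponentsWithStats(m.astype(np.uint8)); k=1+np.argmax(s[1:,4]); return l==k
H=hsv(I)
t=comp(B&(z>.086)&(z<.103)&(H[...,2]>150)&(H[...,1]<60))
def rays(c,m,h):  # mask outline onto plane z=h -> world mm
    M=np.linalg.inv(c["extrinsics"]); k=cv2.findContours(m.astype(np.uint8),0,1)[0]; k=max(k,key=len)[:,0]
    d=np.c_[(k[:,0]-c["cx"])/c["fx"],(k[:,1]-c["cy"])/c["fy"],np.ones(len(k))]@M[:3,:3].T
    return M[:2,3]+d[:,:2]*((h-M[2,3])/d[:,2])[:,None]
c=camera("top")
p=rays(c,t,.095); r=cv2.minAreaRect((p*1000).astype(np.float32)); print("chest top",np.round(cv2.boxPoints(r)).tolist(),np.round(r[1]),r[2])
# drawers contents
for n,lo,hi in(("yellow",18,34),("green",45,85)):
    stat(n,W,B&(H[...,0]>lo)&(H[...,0]<hi)&(H[...,1]>100))
# front panels from side: dark grey pixels near expected
hs=hsv(J); C=box(J.shape,410,350,620,495)
d=C&(hs[...,2]<135)&(hs[...,1]<70)&(S[...,2]>.012)&(S[...,2]<.085)
n,l,s,_=cv2.connectedComponentsWithStats(d.astype(np.uint8))
for k in range(1,n):
    if s[k,4]>80: stat(f"panel{k}",S,l==k)
# lid in box frame for yaw -20
a=np.deg2rad(-20); ctr=np.array([.542,.203])
for nm in("top","side"):
    p=np.load(nm+"_lid.npy"); q=p[:,:2]-ctr; x=q@[np.cos(a),np.sin(a)]; y=q@[-np.sin(a),np.cos(a)]
    for lo in range(60,150,10):
        m=(p[:,2]*1000>=lo)&(p[:,2]*1000<lo+10)
        if m.sum()>5: print(nm,lo,"x",np.percentile(x[m]*1000,[3,50,97]).round(),"y",np.percentile(y[m]*1000,[3,97]).round())
E
python3 m2.py | grep -v -E "^(ta|tb|fl|be|top tips|top lid|side tips|side lid|drawerp)"
```

```text
chest top 3822 med [ 0.637 -0.211  0.094] lo [ 0.553 -0.331  0.088] hi [ 0.725 -0.098  0.099] rect [ 616. -226.] [288. 276.] 0.2
chest top [[545.0, -325.0], [712.0, -339.0], [731.0, -104.0], [564.0, -90.0]] [236. 167.] 85.30252075195312
yellow 301 med [ 0.527 -0.145  0.047] lo [ 0.492 -0.185  0.012] hi [ 0.562 -0.106  0.054] rect [ 527. -149.] [88. 71.] 85.1
green 104 med [ 0.527 -0.263  0.047] lo [ 0.517 -0.3    0.039] hi [ 0.55  -0.226  0.053] rect [ 533. -264.] [77. 34.] 84.1
panel2 3132 med [ 0.494 -0.22   0.051] lo [ 0.463 -0.333  0.014] hi [ 0.598 -0.095  0.084] rect [ 535. -212.] [152. 259.] 4.4
top 60 x [45. 51. 75.] y [-51.  56.]
top 120 x [83. 93. 96.] y [-58.  39.]
top 130 x [71. 83. 95.] y [-56.  58.]
top 140 x [71. 74. 86.] y [-44.  55.]
side 60 x [46. 59. 76.] y [-64.  61.]
side 70 x [51. 75. 79.] y [-64.  62.]
side 80 x [55. 78. 83.] y [-64.  61.]
side 90 x [57. 81. 86.] y [-65.  61.]
side 100 x [60. 79. 88.] y [-64.  61.]
side 110 x [63. 75. 89.] y [-64.  60.]
side 120 x [66. 77. 93.] y [-65.  61.]
side 130 x [70. 84. 96.] y [-64.  56.]
side 140 x [70. 73. 78.] y [-57.  55.]
```

Measured, all consistent with the sizes given:
- **Box:** centre (0.542, 0.203), yaw −20°, lid about 1.90 rad.
- **Chest:** front middle (0.554, −0.208), yaw −4.7°.

The tool's y already lies along the hinge. I'll go round behind the lid with the fingers shut.

```bash
python3 -m creep '[[[-30,-15,0],0],[[-65,-30,0],0],[[-100,-45,0],0],[[-135,-60,0],0],[[-170,-75,0],0]]' 0 20
python3 -m creep '[[[-35,-15,0],0],[[-70,-30,0],0],[[-105,-45,0],0],[[-140,-60,0],0],[[-175,-75,0],0]]'
python3 -m creep '[[[-35,-16,0],0],[[-70,-34,0],0],[[-105,-52,0],0],[[-140,-70,0],0],[[-175,-87,0],0]]'
python3 -m creep '[[[-25,-8,0],0],[[-45,-16,0],0],[[-45,-16,0],0]]'
```

```text
clock: 0.57
position: [0.3455, 0.4597, 0.3038]
ee_rot: [0.17, 0.985, -0.0, -0.0]
ft_force: [0.8, 0.1, -0.3]
grip_width: 0.297
grasp_force: 0.0
clock: 0.98
position: [0.4853, 0.3303, 0.3039]
ee_rot: [0.17, 0.985, 0.0, -0.0]
ft_force: [-0.1, 0.6, -0.6]
grip_width: -0.002
grasp_force: 0.0
clock: 1.4
position: [0.6209, 0.1895, 0.3038]
ee_rot: [0.17, 0.985, -0.0, -0.0]
ft_force: [0.6, 1.0, -0.5]
grip_width: 0.003
grasp_force: 0.0
clock: 1.65
position: [0.6594, 0.156, 0.3029]
ee_rot: [0.173, 0.985, -0.002, 0.0]
ft_force: [-0.2, -1.0, -0.1]
grip_width: 0.0
grasp_force: 0.0
```

```bash
python3 -m creep '[[[0,0,30],0],[[0,0,65],0],[[0,0,100],0],[[0,0,118],0],[[0,0,118],0]]'
python3 -m creep '[[[10,0,0],0],[[20,0,0],0],[[30,0,0],0],[[40,0,0],0],[[50,0,0],0]]'
python3 - <<'E'
from h import *
c=camera("side"); cv2.imwrite("pics/s1.png",cv2.resize(c["pixels"][100:250,150:350,::-1],(800,600)))
E
```

```text
clock: 2.07
position: [0.6542, 0.1613, 0.1805]
ee_rot: [0.17, 0.985, -0.002, -0.004]
ft_force: [-1.3, 0.2, 0.1]
grip_width: -0.001
grasp_force: 0.0
clock: 2.48
position: [0.6098, 0.1783, 0.1874]
ee_rot: [0.17, 0.985, 0.001, 0.001]
ft_force: [2.1, -0.9, 3.1]
grip_width: 0.002
grasp_force: 1.6
```

View pics/s1.png

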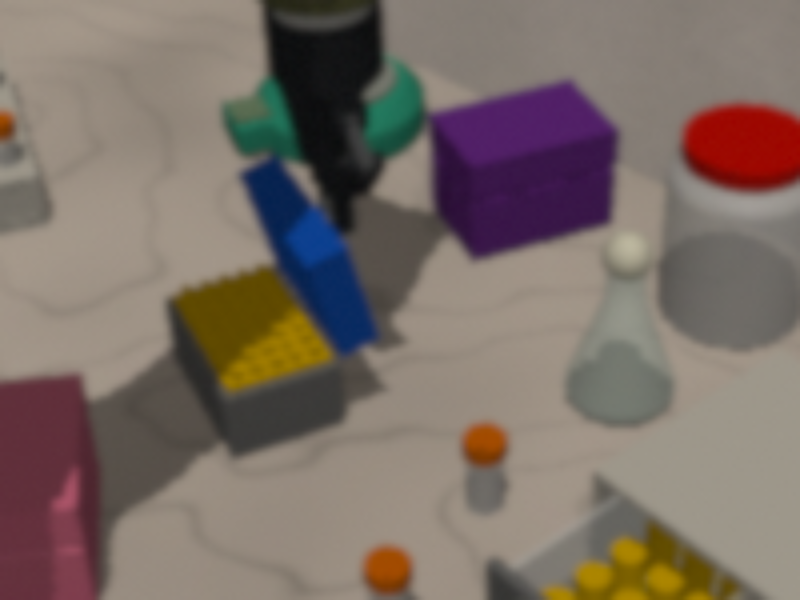

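The crop shows the lid tipped past upright, with the fingertip behind it at (345,215) and the base unmoved. I'll continue.

```bash
python3 -m creep '[[[10,0,0],0],[[20,0,0],0],[[30,0,0],0],[[40,0,0],0],[[48,0,0],0]]'
python3 -m creep '[[[8,0,0],0],[[16,0,0],0],[[24,0,0],0],[[32,0,0],0],[[32,0,0],0]]'
python3 -m creep '[[[0,0,6],0],[[0,0,12],0],[[0,0,17],0],[[0,0,20],0],[[0,0,20],0]]'
```

```text
clock: 2.95
position: [0.5631, 0.1945, 0.1855]
ee_rot: [0.17, 0.985, -0.0, -0.001]
ft_force: [0.5, -1.2, 0.8]
grip_width: 0.002
grasp_force: 0.4
clock: 3.37
position: [0.533, 0.2057, 0.1858]
ee_rot: [0.169, 0.986, 0.0, -0.001]
ft_force: [0.3, 0.2, 0.1]
grip_width: -0.002
grasp_force: 0.0
clock: 3.78
position: [0.5342, 0.2043, 0.1646]
ee_rot: [0.17, 0.985, -0.001, -0.001]
ft_force: [0.1, -0.2, 0.7]
grip_width: -0.001
grasp_force: 0.0
```

```bash
python3 -m creep '[[[10,0,-2],0],[[20,0,-2],0],[[20,0,1],0],[[20,0,3],0],[[20,0,5],0]]'
python3 -m creep '[[[0,0,1],0],[[0,0,2],0],[[0,0,2],0]]'
```

```text
clock: 4.2
position: [0.5152, 0.2122, 0.1621]
ee_rot: [0.17, 0.986, 0.001, -0.0]
ft_force: [-16.0, -3.4, 34.8]
grip_width: -0.002
grasp_force: 17.3
clock: 4.45
position: [0.5153, 0.2122, 0.1621]
ee_rot: [0.17, 0.985, 0.001, -0.001]
ft_force: [-18.9, -4.3, 35.5]
grip_width: 0.001
grasp_force: 18.1
```

```bash
python3 -m creep '[[[0,0,-15],0],[[0,0,-45],0],[[0,0,-80],0],[[0,0,-110],0],[[0,0,-110],0]]'
python3 -m creep '[[[-2,-35,0],-0.05],[[-5,-70,0],-0.1],[[-8,-105,0],-0.15],[[-12,-140,0],-0.2],[[-15,-175,0],-0.26]]'
python3 - <<'E'
from h import *
o=manip.get_obs(); R=cv2.Rodrigues(np.zeros(3))[0]
from scipy.spatial.transform import Rotation as Q
R=Q.from_quat(o["ee_rot"]).as_matrix(); print(o["position"],(R.T@(np.array([.4245,-.139,.27])-o["position"])).round(3), R[:,0].round(3))
c=camera("side"); w=pts(c); H=cv2.cvtColor(c["pixels"],cv2.COLOR_RGB2HSV)
m=(H[...,0]>100)&(H[...,0]<130)&(H[...,1]>150); m[:, :180]=0; m[:,280:]=0; m[:110]=0; m[240:]=0
p=w[m]; print(np.nanpercentile(p,[2,50,98],0).round(3))
cv2.imwrite("pics/s2.png",cv2.resize(c["pixels"][...,::-1],(800,600)))
E
```

```text
clock: 4.87
position: [0.518, 0.212, 0.2753]
ee_rot: [0.17, 0.985, 0.003, 0.004]
ft_force: [0.4, 0.6, 0.4]
grip_width: 0.003
grasp_force: 0.0
clock: 5.28
position: [0.4706, 0.0397, 0.2687]
ee_rot: [0.04, 0.999, 0.0, 0.0]
ft_force: [0.8, -1.6, 0.6]
grip_width: 0.001
grasp_force: 0.0
[0.47064883 0.03974691 0.26865828] [ 0.032 -0.182 -0.001] [-0.997  0.08  -0.   ]
[[0.481 0.129 0.063]
 [0.529 0.184 0.09 ]
 [0.582 0.257 0.094]]
```

View pics/s2.png

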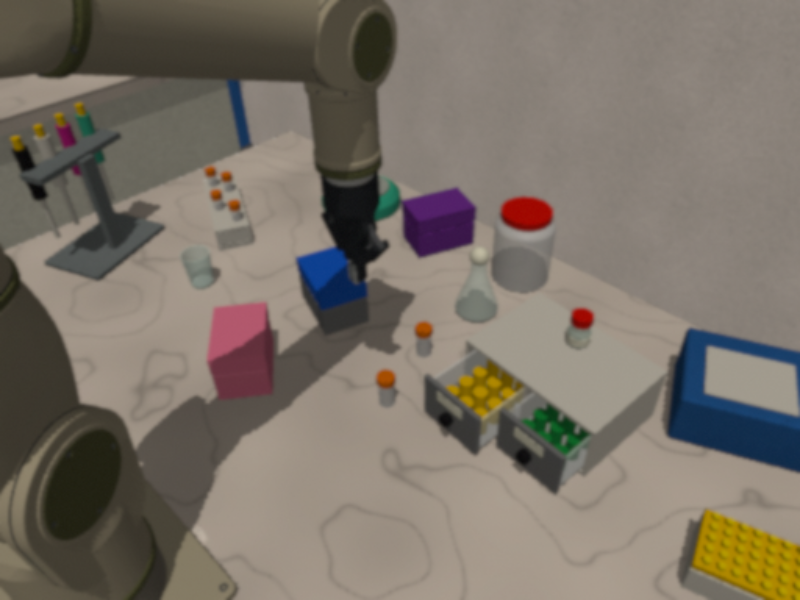

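The lid is down flush, its top at 0.090 m and the box in place at (333,285). Next are the left drawer's front (460,400) and then the right one's (545,440).

```bash
python3 -m creep '[[[8,-38,0],0],[[16,-78,0],0],[[24,-118,0],0],[[32,-156,0],0],[[32,-182,0],0]]'
python3 -m creep '[[[0,0,35],0],[[0,0,75],0],[[0,0,110],0],[[0,0,134],0],[[0,0,134],0]]'
python3 -m creep '[[[-10,0,0],0],[[-20,0,0],0],[[-30,0,0],0],[[-40,0,0],0],[[-50,0,0],0]]'
python3 -m creep '[[[-10,0,0],0],[[-20,0,0],0],[[-30,0,0],0],[[-40,0,0],0],[[-40,0,0],0]]'
```

```text
clock: 5.75
position: [0.4226, -0.1408, 0.2689]
ee_rot: [0.043, 0.999, 0.0, 0.0]
ft_force: [-0.8, 0.3, -0.6]
grip_width: -0.001
grasp_force: 0.0
clock: 6.17
position: [0.4218, -0.1369, 0.1308]
ee_rot: [0.041, 0.999, -0.0, -0.004]
ft_force: [-1.3, 0.2, -1.3]
grip_width: 0.001
grasp_force: 0.0
clock: 6.58
position: [0.4758, -0.1414, 0.1358]
ee_rot: [0.041, 0.999, 0.0, 0.001]
ft_force: [-2.5, -0.2, 2.4]
grip_width: -0.003
grasp_force: 1.3
clock: 7.0
position: [0.5162, -0.1445, 0.135]
ee_rot: [0.04, 0.999, -0.0, 0.001]
ft_force: [0.3, 1.0, -0.7]
grip_width: -0.003
grasp_force: 0.0
```

```bash
python3 -m creep '[[[-6,0,0],0],[[-12,0,0],0],[[-18,0,0],0],[[-22,0,0],0],[[-24,0,0],0]]'
python3 -m creep '[[[-2,0,0],0],[[-4,0,0],0],[[-6,0,0],0],[[-6,0,0],0]]'
```

```text
clock: 7.42
position: [0.5384, -0.1467, 0.1348]
ee_rot: [0.041, 0.999, -0.0, -0.0]
ft_force: [-3.3, -0.6, -0.2]
grip_width: -0.0
grasp_force: 1.1
clock: 7.75
position: [0.5443, -0.147, 0.1349]
ee_rot: [0.041, 0.999, 0.0, 0.0]
ft_force: [-0.3, -0.3, -0.3]
grip_width: -0.005
grasp_force: 0.4
```

```bash
python3 -m creep '[[[-2,0,0],0],[[-4,0,0],0],[[-5,0,0],0],[[-5,0,0],0]]'
python3 -m creep '[[[-1,0,0],0],[[-2,0,0],0],[[-3,0,0],0],[[-3,0,0],0]]'
```

```text
clock: 8.08
position: [0.5458, -0.1473, 0.1344]
ee_rot: [0.041, 0.999, 0.001, -0.004]
ft_force: [-20.9, 2.9, 15.8]
grip_width: -0.001
grasp_force: 10.8
clock: 8.42
position: [0.5463, -0.1476, 0.1339]
ee_rot: [0.042, 0.999, 0.002, -0.007]
ft_force: [-35.7, 5.7, 24.9]
grip_width: 0.003
grasp_force: 18.0
```

```bash
python3 -m creep '[[[15,0,0],0],[[50,0,0],0],[[85,0,0],0],[[115,0,0],0],[[115,0,0],0]]'
python3 -m creep '[[[0,-30,0],0],[[0,-60,0],0],[[0,-90,0],0],[[0,-115,0],0],[[0,-115,0],0]]'
python3 -m creep '[[[-10,0,0],0],[[-20,0,0],0],[[-30,0,0],0],[[-40,0,0],0],[[-50,0,0],0]]'
python3 -m creep '[[[-10,0,0],0],[[-20,0,0],0],[[-30,0,0],0],[[-40,0,0],0],[[-45,0,0],0]]'
```

```text
clock: 8.83
position: [0.4325, -0.1381, 0.1342]
ee_rot: [0.042, 0.999, 0.001, -0.001]
ft_force: [-0.4, -0.5, 0.4]
grip_width: -0.002
grasp_force: 0.0
clock: 9.25
position: [0.4275, -0.2579, 0.1358]
ee_rot: [0.043, 0.999, -0.001, 0.001]
ft_force: [0.2, 0.1, -0.2]
grip_width: -0.001
grasp_force: 0.0
clock: 9.67
position: [0.4796, -0.2561, 0.1348]
ee_rot: [0.04, 0.999, 0.0, 0.0]
ft_force: [-0.5, -0.2, 0.2]
grip_width: 0.002
grasp_force: 0.0
clock: 10.08
position: [0.524, -0.2604, 0.1346]
ee_rot: [0.04, 0.999, 0.0, -0.0]
ft_force: [-1.3, 1.9, 0.3]
grip_width: -0.0
grasp_force: 1.1
```

```bash
python3 -m creep '[[[-4,0,0],0],[[-8,0,0],0],[[-12,0,0],0],[[-14,0,0],0],[[-15,0,0],0]]'
python3 -m creep '[[[-1,0,0],0],[[-2,0,0],0],[[-3,0,0],0],[[-3,0,0],0]]'
```

```text
clock: 10.5
position: [0.5354, -0.262, 0.1345]
ee_rot: [0.041, 0.999, 0.001, -0.003]
ft_force: [-18.1, 6.5, 12.5]
grip_width: 0.002
grasp_force: 9.4
clock: 10.83
position: [0.5357, -0.2623, 0.1345]
ee_rot: [0.042, 0.999, 0.002, -0.005]
ft_force: [-28.2, 8.8, 21.1]
grip_width: 0.002
grasp_force: 14.9
```

Both drawers met their stops. I'll back out, rise and check.

```bash
python3 -m creep '[[[15,0,0],0],[[45,0,0],0],[[75,0,0],0],[[85,0,-20],0],[[85,0,-60],0]]'
python3 -m creep '[[[0,0,-35],0],[[0,0,-70],0],[[0,0,-70],0],[[0,0,-70],0]]'
python3 - <<'E'
from h import *
ims=[]
for n,W0 in(("top",np.load("top_W.npy")),("side",None)):
    c=camera(n); ims.append(cv2.resize(c["pixels"][...,::-1],(400,300)))
    w=pts(c); H=cv2.cvtColor(c["pixels"],cv2.COLOR_RGB2HSV)
    m=(H[...,0]>100)&(H[...,0]<130)&(H[...,1]>150)&(abs(w[...,0]-.54)<.08)&(abs(w[...,1]-.2)<.1)&(w[...,2]>.08)
    p=w[m]; A=np.c_[p[:,:2],np.ones(len(p))]; s=np.linalg.lstsq(A,p[:,2],rcond=None)[0]
    print(n,np.median(p,0).round(3),"slope",s[:2].round(3),cv2.minAreaRect((p[:,:2]*1000).astype(np.float32)))
    if n=="side": s=cv2.resize(c["pixels"][180:330,250:450,::-1],(400,300))
cv2.imwrite("pics/f.png",np.hstack([ims[0],s]))
E
```

```text
clock: 11.25
position: [0.4516, -0.2549, 0.1921]
ee_rot: [0.042, 0.999, 0.001, -0.003]
ft_force: [2.1, -0.4, -0.2]
grip_width: -0.003
grasp_force: 0.0
clock: 11.58
position: [0.4569, -0.256, 0.2673]
ee_rot: [0.041, 0.999, -0.0, 0.003]
ft_force: [-0.7, 0.0, -1.0]
grip_width: -0.0
grasp_force: 0.0
top [0.542 0.204 0.089] slope [-0.001  0.002] ((542.6334228515625, 203.72128295898438), (122.69412231445312, 81.50334167480469), 69.6626205444336)
side [0.536 0.191 0.09 ] slope [0.016 0.017] ((540.5831298828125, 199.61822509765625), (126.84854888916016, 83.18885040283203), 70.15450286865234)
```

View pics/f.png

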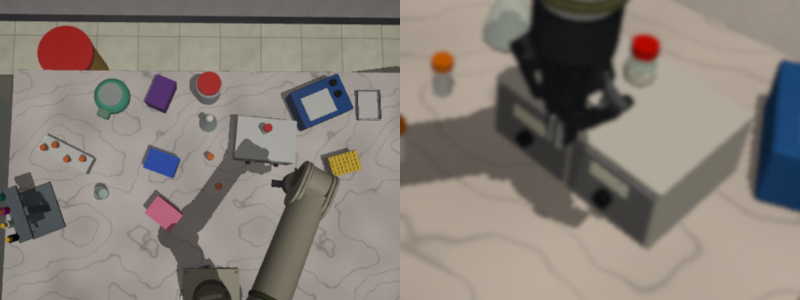

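The lid is level at 0.089–0.090 m and the box has not moved. Both drawer fronts (525,135) and (605,190) are flush, and the tubes, flask, beaker and dropper all stand as before.

```bash
python3 -c "from workcell import manip; print(manip.hand_in())"
```

```text
the job is handed in; nothing more can be done
None
```

The job is handed in: the blue lid is pressed shut flush, both drawers are fully home, and the tip box and glassware stand where they were; the hand-in returned no verdict.

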